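# Release the ratchet clamp on the jar

### The job

Open the ratchet clamp that holds the white plastic jar: flick its sprung pawl off the toothed wheel by the bare steel post so that it snaps over and stays off, then ease the drum back by the black knob, slowly (no quicker than about half a turn a second), until the lever rests against its stop post. Leave the jar standing in its cradle, and leave the other clamp, with the conical flask, as it is.

Things in the scene. Friction and masses are not known exactly. Their poses are not given: they have to be found in the camera images.
- clamp_jar: Clamp that holds the white jar: aluminium plate 300 (x) x 250 (y) x 12 mm fixed on the bench, centred 35 mm to +x, 12 mm to +y of the origin. Origin: drum axis at bench height; z up, x from drum to jar (jar axis at x = 104 mm), y towards the pawl. Toothed wheel 96 mm across, top 28 mm up; drum 60 mm across, top 52 mm. Two like clamps may stand either way round; this has the jar.
- clamp_jar_drum (a joint): Turn of the jar clamp's wheel, drum and lever about the upright axis, rad: about 0 at the start (wound, knob on the clamp's -x side), growing anticlockwise from above, 1.30 at the stop (knob on the -y side). A drag brake (0.12 N m, 2 to 3 N at the knob) keeps it where it is left. With the pawl on, the teeth block it after at most 0.25 rad.
- clamp_jar_pawl (a joint): Turn of the jar clamp's pawl, rad: 0 on (nose between the teeth), 0.65 off, anticlockwise from above about its upright pivot at x = -40, y = 64 mm of the clamp; pawl and arm lie below 33 mm. An over-centre spring drives it to the nearer end, changing over at 0.30; this takes 2 to 3 N at the post, and the pawl then stays off by itself.
- clamp_jar_post (a point): Grip point on the pawl's bare upright steel post (round, 13 mm thick, top 80 mm above the bench), on its axis, 65 mm above the bench. It is 50 mm from the pawl's pivot, on the pivot's +y side at the start; flicking the pawl off takes it about 32 mm in an arc towards the clamp's -x.
- clamp_jar_knob (a point): Grip point on the lever's black upright knob (round, 19 mm thick, 62 to 107 mm above the bench), on its axis, 65 mm from the drum's axis, 88 mm above the bench. The flat lever lies 52 to 60 mm up; its other end has a rubber finger that bars the jar's cradle. Its fixed steel stop post (12 mm thick, top 62 mm up) stands at x = 2, y = -55 mm of the clamp.
- jar: The white plastic wide-mouth jar, 69 mm across, 134 mm high, standing loose in the cradle of its clamp; origin at the centre of its underside, z up.
- clamp_flask_drum (a joint): Drum of the other clamp (the one that holds the conical flask), same meaning; about 0 at the start. To be left alone.
- clamp_flask_pawl (a joint): Pawl of the other clamp, same meaning; 0 (on) at the start. To be left alone.

How it is judged (in metres and radians):
On the way:
1. the jar clamp's pawl is flicked off the wheel (past 0.5 rad) while the drum is still wound (below 0.3 rad) (value of joint clamp_jar_pawl above 0.5 rad and value of joint clamp_jar_drum below 0.3 rad), for 0.2 s.
At the end, for the whole second after the job is handed in: The jar clamp's pawl rests off (past 0.5 of 0.65 rad), its drum is back at rest within 0.18 rad (10 degrees) of its stop, the jar stands upright within 20 mm of where it was, and the flask clamp's pawl is still on and its drum still wound (value of joint clamp_jar_pawl above 0.5 rad and value of joint clamp_jar_drum above 1.12 rad and velocity of joint clamp_jar_drum below 0.05 rad/s and angle between jar's own z axis and vertical below 0.15 rad and distance of jar from where it was at the start of the episode below 0.02 m and value of joint clamp_flask_pawl below 0.15 rad and value of joint clamp_flask_drum between -0.2 and 0.25 rad); the robot touches nothing.
It fails at once if the jar clamp's drum spins back faster than 4 rad/s (velocity of joint clamp_jar_drum above 4 rad/s).
It fails at once if the jar clamp's drum is dragged back over the engaged pawl (value of joint clamp_jar_pawl below 0.15 rad and value of joint clamp_jar_drum above 0.45 rad).
It fails at once if the flask clamp is worked: its pawl lifted or its drum let back (value of joint clamp_flask_pawl above 0.3 rad or value of joint clamp_flask_drum above 0.35 rad).
It fails at once if the jar is tipped or shoved out of its place (angle between jar's own z axis and vertical above 0.3 rad or distance of jar from where it was at the start of the episode above 0.03 m).
It also fails if it takes over 48 s, if anything falls off the work surface, if the arm or the gripper's body presses on something with over 40 N, if the wrist force passes 120 N, or if a joint passes its speed limit or range.

### The arm

A 6-joint arm with a two-finger parallel gripper is mounted at the origin on a cart in front of the work surface, level with it; the furniture and walls round the work are solid. World frame = base frame: x ahead of the robot, y to its left, z up, the work surface at z = 0. Lengths are in mm, angles in degrees, forces in N, time in s.
With the tool pointing down it reaches from about 375 to 825 mm from the base axis. Payload 5.5 kg.
Tool frame: the origin (TCP) lies midway between the tips of the shut fingers; the grasp point (between the pads) lies 19 mm behind it (r.grip_depth is the distance from the TCP to the grasp point, in mm); x points along the fingers, y is the direction in which the jaws open and shut, and the axes are right-handed (so a half turn about x gives the same grasp; the last joint's range is limited). The gripper opens to 85 mm and grips with 20 to 120 N. Pads are 22 mm wide; open, the fingers measure 114 mm over their backs; the gripper's body (76 mm by 85 mm) begins 54 mm behind the grasp point. The pads swing forward as they close: fully open they stand 13 mm farther back than shut.
Start: joints at [63.999, 17.962, -2.699, 69.339, 0, 90], TCP at [263.027, 539.27, 204.799] pointing down, gripper open.
Joint ranges: [-152.73, 152.73], [-39.44, 99.34], [-58.76, 71.6], [-118.89, 123.64], [-81.53, 83.1], [-180, 180]. Speed limits (degrees/s): [136.94, 136.94, 172.46, 180, 180, 180].

### API

Orientations are given as a 3x3 rotation matrix whose columns are the frame's x, y, z axes.
In Python, from plant import readout, cams, order, r gives the robot as it stands.
- The arm moves only by the shell command python3 -m crank 'ROWS'. ROWS is JSON, a list of rows, each a list of 7 numbers: the shift along the world's x, y, z in cm, then the turn, a rotation vector about the world's x, y, z in rad, then the opening, from 0 (shut) to 1 (fully open). A call has exactly 8 rows; each row shifts and turns the pose as measured when the row begins; what a row does not reach is not made up. A row lasts 1/8 s, in which the tool goes at most 62.5 mm and 10.7 degrees, less where a joint would pass 70% of its speed; a pose out of reach is approached as far as the arm can. A call with a gripper value outside its range is refused whole. The fingers move at their own pace and stop on an object; the grip force is fixed at half the most. Time passes only in rows, so rows that do not move let the fingers close, or fill a call up. It gives the time, the measured TCP pose, the force and the opening at its end, in the units of the state.
- readout.get_state(): the state, without advancing time (a new reading comes with each control period).
- cams.camera(name): name is "side" or "top" or "wrist"; returns a dict with "pixels" (400x640x3 uint8, red, green, blue), "K" (3x3 intrinsics, pixels), "extrinsics" (4x4, takes a point from world to camera coordinates). Camera axes: x right, y up, looking along -z (the intrinsics and any distortion apply to the point x, -y, -z); pixel columns grow to the right and rows downward; lengths in mm; the calibration is good to about 2 mm. A picture is of the moment at which its call begins. There is no depth.
- order.hand_in(): hands the job in, once; it reports no verdict.
The state is a dict: "time_s": time; "qpos": joint angles; "qvel": joint speeds; "effort": joint torques, N m; "tcp_pos": TCP position; "tool_rot": TCP orientation; "contact_force": force on the tool from outside, world axes, zero at the start; "moment": the same for the moment, N m; "width": finger opening in mm.
Only numpy, scipy, OpenCV 4.12 (cv2) and the standard library are available. Lean on these libraries where they do the work, as an engineer would, in place of code of your own. Each camera call takes 0.05 s, during which the arm holds its last target.

## Working session

There is one attempt and no reset: what is moved stays moved. The work goes in short steps, Python scripts to look and compute and a shell command to move; the robot and the scene stay as the last step left them, time stands still between calls to the robot, and variables do not carry over. Pictures are saved under pics/ and viewed, and the job is handed in when it is done.

```bash
mkdir -p pics; ls; python3 - <<'E'
from plant import readout,cams,order,r
import cv2
s=readout.get_state();print(s['time_s'],s['tcp_pos'],s['tool_rot'],s['width'])
for n in ('top','side','wrist'):
    c=cams.camera(n);cv2.imwrite(f'pics/{n}0.png',c['pixels'][:,:,::-1]);print(n,c['K'],c['extrinsics'])
E
```

```text
pics
0.0 [262.76413459 538.69812947 203.92514914] [[-7.41998868e-04  4.38411866e-01  8.98773879e-01]
 [-1.57155795e-03  8.98772505e-01 -4.38412493e-01]
 [-9.99998490e-01 -1.73777681e-03  2.21014732e-05]] 85.35143928419471
top [[475.29544139   0.         321.63950216]
 [  0.         475.29544139 208.58983795]
 [  0.           0.           1.        ]] [[ 9.88745788e-03 -9.99922939e-01 -7.50690367e-03  4.08972295e+01]
 [ 9.93433956e-01  8.96702672e-03  1.14055104e-01 -5.74309886e+02]
 [-1.13979000e-01 -8.58532805e-03  9.93446063e-01 -1.37937240e+03]
 [ 0.00000000e+00  0.00000000e+00  0.00000000e+00  1.00000000e+00]]
side [[488.92933122   0.         322.2336607 ]
 [  0.         488.92933122 196.50224294]
 [  0.           0.           1.        ]] [[ 9.79366853e-01 -2.01210010e-01  1.88440775e-02 -5.33926293e+02]
 [ 9.90658958e-02  5.59273063e-01  8.23042885e-01 -1.56280129e+02]
 [-1.76143452e-01 -8.04194114e-01  5.67666549e-01 -1.28953530e+03]
 [ 0.00000000e+00  0.00000000e+00  0.00000000e+00  1.00000000e+00]]
wrist [[280.09750191   0.         314.91930268]
 [  0.         280.09750191 202.72107727]
 [  0.           0.           1.        ]] [[ 4.37725714e-01  8.99106566e-01 -1.89285648e-03 -5.99246140e+02]
 [-8.63533017e-01  4.19818697e-01 -2.79397549e-01  3.82649755e+01]
 [-2.50413514e-01  1.23934036e-01  9.60173644e-01 -3.77727298e+02]
 [ 0.00000000e+00  0.00000000e+00  0.00000000e+00  1.00000000e+00]]
```

View pics/top0.png

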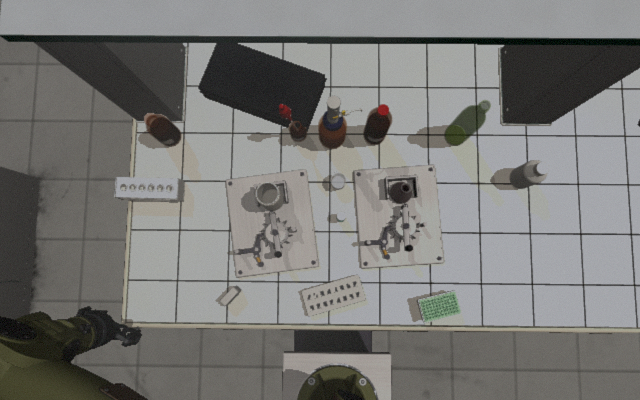

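View pics/side0.png

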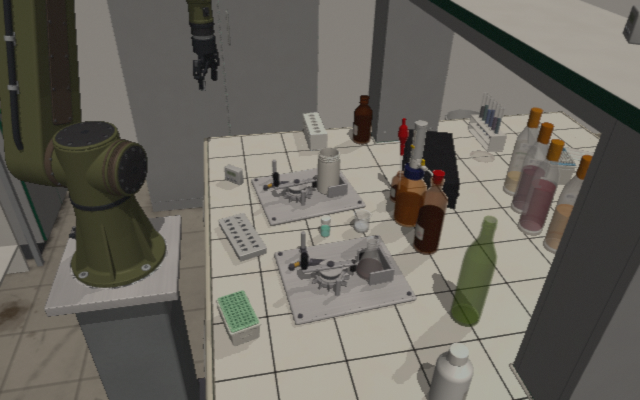

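```bash
python3 - <<'E'
import cv2
im=cv2.imread('pics/top0.png')
cv2.imwrite('pics/topcrop0.png',cv2.resize(im[120:320,180:460],(784,560),interpolation=cv2.INTER_CUBIC))
E
```

```text
(no output)
```

View pics/topcrop0.png

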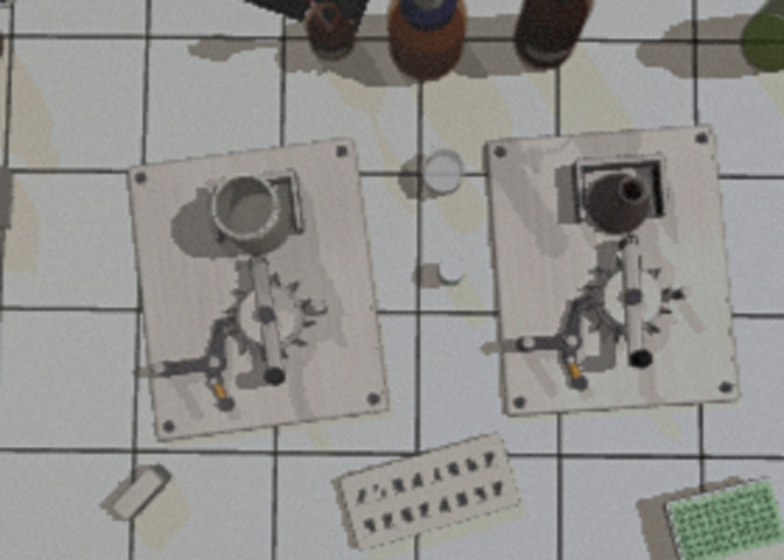

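Left clamp holds the jar: plate corners in the crop at (128,168), (354,138), (387,408), (158,440); knob at (275,376), post at (158,368). I'll fit the pose.

```bash
cat > h.py <<'E'
import numpy as np
from plant import cams
def ray(c,u,v):
    K=c['K'];E=np.array(c['extrinsics']);R=E[:3,:3];t=E[:3,3]
    d=np.array([(u-K[0][2])/K[0][0],-(v-K[1][2])/K[1][1],-1.]);return -R.T@t,R.T@d
def at(c,u,v,z):
    o,d=ray(c,u,v);return o+d*(z-o[2])/d[2]
def proj(c,p):
    E=np.array(c['extrinsics']);q=E[:3,:3]@np.array(p)+E[:3,3];K=c['K']
    return np.array([K[0][2]+K[0][0]*q[0]/-q[2],K[1][2]-K[1][1]*q[1]/-q[2]])
E
python3 - <<'E'
from h import *
import cv2
from scipy.optimize import least_squares
c=cams.camera('top')
px=[(128,168),(354,138),(387,408),(158,440)]
def P(u,v,z): return at(c,180+u/2.8,120+v/2.8,z)
w=np.array([P(*p,12) for p in px])
loc=np.array([[185,137],[185,-113],[-115,-113],[-115,137]])
def f(p):
    R=np.array([[np.cos(p[2]),-np.sin(p[2])],[np.sin(p[2]),np.cos(p[2])]])
    return (loc@R.T+p[:2]-w[:,:2]).ravel()
s=least_squares(f,[600,100,0]);print(s.x,np.degrees(s.x[2]),s.fun)
th=s.x[2];R=np.array([[np.cos(th),-np.sin(th)],[np.sin(th),np.cos(th)]])
T=lambda x,y:R@[x,y]+s.x[:2]
np.save('pose.npy',s.x)
print('post',T(-40,114),P(158,368,80),'knob',T(-65,0),P(275,376,107),'drum',s.x[:2],P(264,313,60),'piv',T(-40,64),'jar',T(104,0),'stop',T(2,-55),'knobend',T(65*np.cos(np.pi+1.3),65*np.sin(np.pi+1.3)))
cs=cams.camera('side')
im=cs['pixels'][:,:,::-1].copy()
for n,p in dict(post=[*T(-40,114),80],postb=[*T(-40,114),33],knob=[*T(-65,0),107],kb=[*T(-65,0),62],stop=[*T(2,-55),62],c1=[*T(185,137),12],c2=[*T(-115,-113),12]).items():
    u=proj(cs,p);print(n,u); cv2.circle(im,tuple(int(round(a)) for a in u),1,(0,0,255),-1)
cv2.imwrite('pics/side1.png',cv2.resize(im[130:240,230:380],(750,550),interpolation=cv2.INTER_CUBIC))
E
```

```text
[4.99966113e+02 1.79673785e+02 1.40454647e-01] 8.047458505391612 [ 2.76077003  2.07274076  2.58248449 -0.34320607 -3.23335939 -3.3206978
 -2.10989512  1.59116312]
post [444.40077907 286.95143282] [443.58235215 287.25646589  80.        ] knob [435.60620391 170.57422093] [436.17462437 165.40528098 107.        ] drum [499.96611322 179.67378538] [501.84612703 182.76659005  60.        ] piv [451.40044403 237.44381027] jar [602.94196812 194.2330885 ] stop [509.64604958 125.49538717] knobend [491.51787268 115.22514511]
post [273.46400678 160.59274263]
postb [274.01352865 173.1707709 ]
knob [274.91896503 172.66518546]
kb [275.45978092 185.41331151]
stop [302.31204798 191.28375825]
c1 [336.22549165 164.31466175]
c2 [269.49728951 223.72638674]
```

View pics/side1.png

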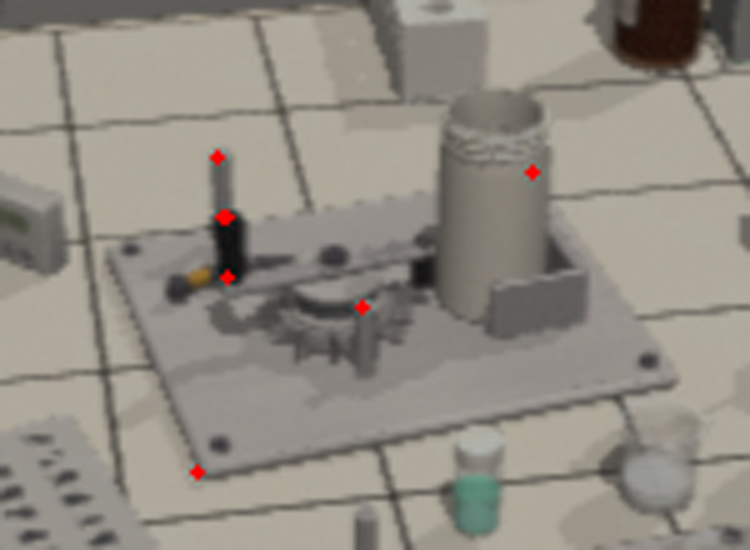

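The overlay matches the scene: the projected post top, knob and corners land on the objects. So the post is at about (444,287), the knob at (436,168) and the drum axis at (500,180). I'll push the post with shut fingers from its +x side, face square to the arc. First, move above that spot while turning.

```bash
python3 -m crank '[[2.7,-2.9,0,0,0,0.116,0],[2.7,-2.9,0,0,0,0.116,0],[2.7,-2.9,0,0,0,0.116,0],[2.7,-2.9,0,0,0,0.116,0],[2.7,-2.9,0,0,0,0.116,0],[2.7,-2.9,0,0,0,0.116,0],[2.7,-2.9,0,0,0,0.116,0],[2.7,-2.9,0,0,0,0.116,0]]'; python3 -c "
from plant import readout;import numpy as np
s=readout.get_state();print(s['qpos'],s['tcp_pos'],np.round(s['tool_rot'],3))"
```

```text
time_s: 1.25
tcp_pos: [482.5, 301.4, 203.4]
tool_rot: [[0.0, -0.489, 0.872], [-0.001, 0.872, 0.489], [-1.0, -0.001, -0.0]]
contact_force: [0.4, 0.3, 1.0]
width: -0.2
[ 3.20294226e+01  1.46578147e+01 -7.29183551e+00  6.80801316e+01
 -6.15303159e-02  2.76307471e+00] [482.47907455 301.37827129 203.38867948] [[ 0.    -0.489  0.872]
 [-0.001  0.872  0.489]
 [-1.    -0.001 -0.   ]]
```

```bash
python3 -m crank '[[-0.1,0,-2.4,0,0,0,0],[-0.1,0,-2.4,0,0,0,0],[-0.1,0,-2.4,0,0,0,0],[-0.1,0,-2.2,0,0,0,0],[0,0.2,-2.2,0,0,0,0],[0,0,-2.0,0,0,0,0],[0,0,-1.2,0,0,0,0],[0,0,0,0,0,0,0]]'; python3 - <<'E'
from h import *
import cv2
for n in('top','wrist','side'):
    c=cams.camera(n);im=c['pixels'][:,:,::-1]
    if n=='top': im=cv2.resize(im[160:290,215:345],(600,600),interpolation=cv2.INTER_CUBIC)
    if n=='side': im=cv2.resize(im[110:240,230:380],(690,600),interpolation=cv2.INTER_CUBIC)
    cv2.imwrite(f'pics/{n}2.png',im)
E
```

```text
time_s: 2.25
tcp_pos: [480.8, 300.1, 51.1]
tool_rot: [[0.001, -0.484, 0.875], [-0.001, 0.875, 0.484], [-1.0, -0.002, 0.001]]
contact_force: [-0.5, -0.1, -0.2]
width: -0.2
```

View pics/side2.png

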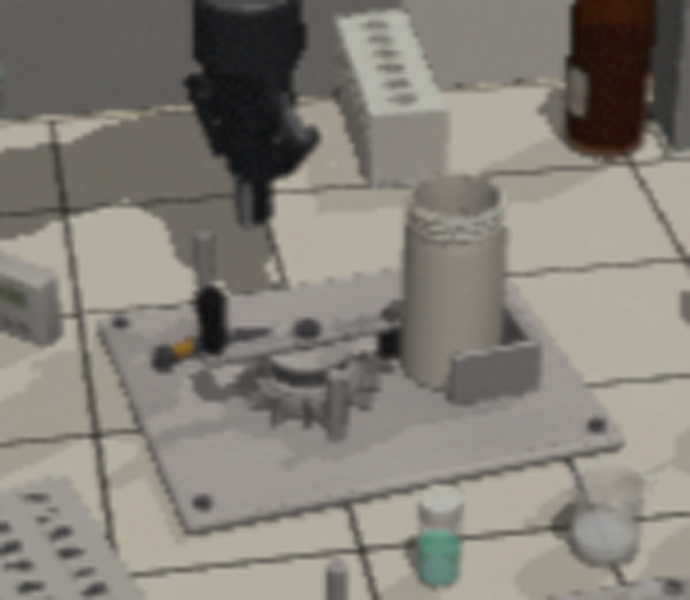

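View pics/wrist2.png

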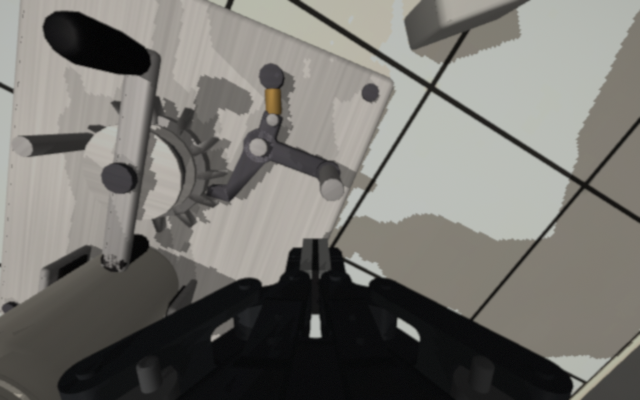

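View pics/top2.png

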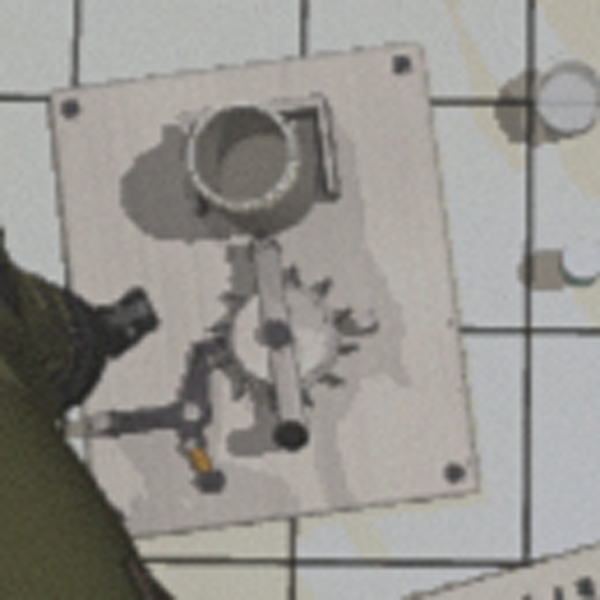

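The wrist view shows the post at (330,183), about 7 mm to the right of the finger line at x≈315. I'll sidestep by that much, then push.

```bash
python3 -m crank '[[-0.4,0.7,0.3,0,0,0,0],[-0.6,-0.3,0,0,0,0,0],[-0.6,-0.3,0,0,0,0,0],[-0.6,-0.3,0,0,0,0,0],[-0.5,-0.3,0,0,0,0,0],[-0.5,-0.3,0,0,0,0,0],[-0.5,-0.3,0,0,0,0,0],[-0.5,-0.3,0,0,0,0,0]]'; python3 - <<'E'
from h import *
import cv2
c=cams.camera('wrist');im=c['pixels'][:,:,::-1]
cv2.imwrite(f'pics/wrist3.png',im)
E
```

```text
time_s: 3.4
tcp_pos: [438.1, 286.6, 57.9]
tool_rot: [[0.006, -0.484, 0.875], [0.002, 0.875, 0.484], [-1.0, -0.001, 0.007]]
contact_force: [-0.6, -1.0, -0.4]
width: -0.0
```

View pics/wrist3.png

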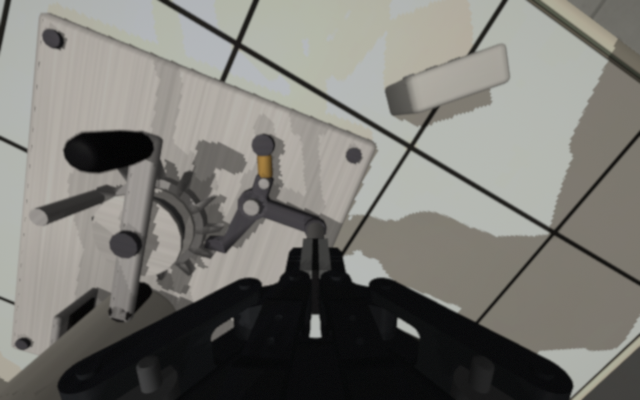

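The post (315,232) is now at the fingertips but has not snapped over yet. I'll continue.

```bash
python3 -m crank '[[-0.4,-0.2,0,0,0,0,0],[-0.4,-0.2,0,0,0,0,0],[-0.4,-0.2,0,0,0,0,0],[-0.4,-0.2,0,0,0,0,0],[-0.4,-0.2,0,0,0,0,0],[0,0,0,0,0,0,0],[0,0,0,0,0,0,0],[0,0,0,0,0,0,0]]'; python3 - <<'E'
from h import *
import cv2
c=cams.camera('wrist');im=c['pixels'][:,:,::-1]
cv2.imwrite(f'pics/wrist4.png',im)
E
```

```text
time_s: 4.45
tcp_pos: [416.2, 275.5, 57.9]
tool_rot: [[0.006, -0.484, 0.875], [0.002, 0.875, 0.484], [-1.0, -0.001, 0.006]]
contact_force: [0.1, -0.7, 0.1]
width: -0.1
```

View pics/wrist4.png

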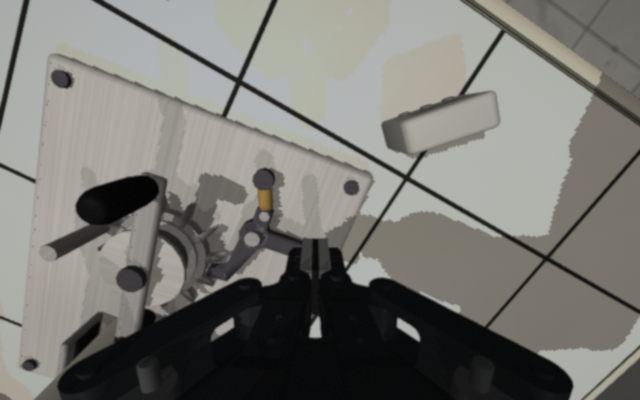

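```bash
python3 - <<'E'
from h import *
import cv2
for n in('top','side'):
    c=cams.camera(n);im=c['pixels'][:,:,::-1]
    if n=='top': im=cv2.resize(im[200:290,215:305],(600,600),interpolation=cv2.INTER_CUBIC)
    if n=='side': im=cv2.resize(im[130:230,240:340],(600,600),interpolation=cv2.INTER_CUBIC)
    cv2.imwrite(f'pics/{n}4.png',im)
E
```

```text
(no output)
```

View pics/side4.png

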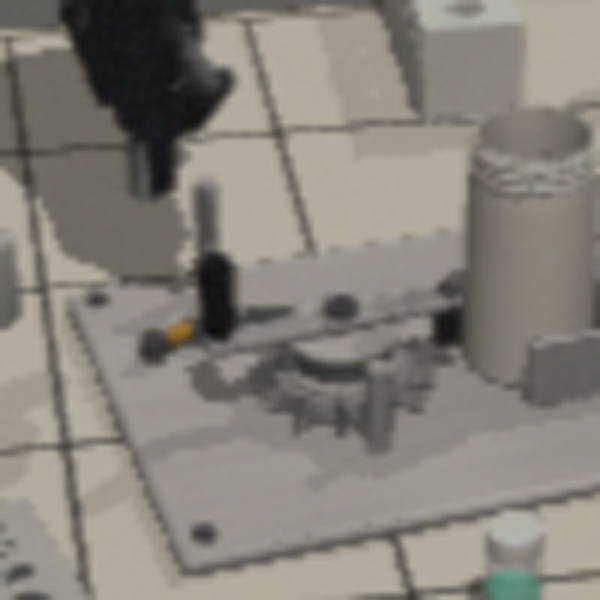

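View pics/top4.png

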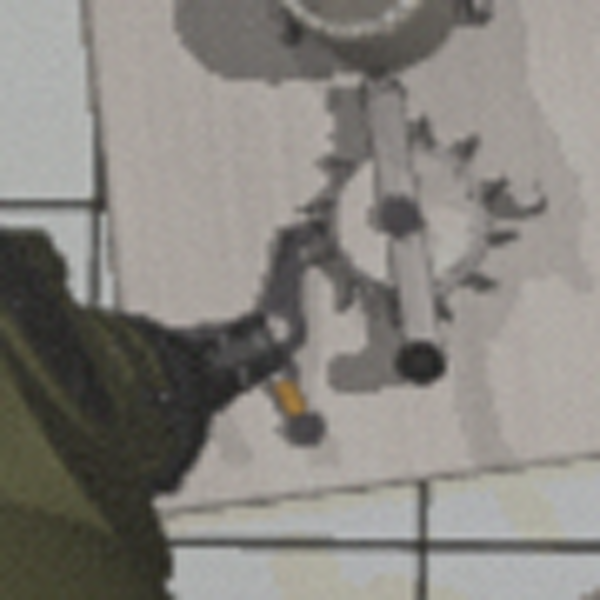

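```bash
python3 - <<'E'
from h import *
from plant import readout,r
c=cams.camera('side');p=readout.get_state()['tcp_pos'];R=readout.get_state()['tool_rot']
print(p,proj(c,p),proj(c,p+[0,0,20]),proj(cams.camera('wrist'),p), proj(cams.camera('top'),p), proj(c,[444.4,287,80]),proj(c,[444.4,287,33]), proj(cams.camera('wrist'),[444.4,287,80]))
for t in cams.camera('wrist'),:
  print(-t['extrinsics'][:3,:3].T@t['extrinsics'][:3,3])
E
```

```text
[416.09468818 275.50796711  57.82625911] [265.27179367 169.20703624] [264.97154992 163.78044721] [316.92752635 233.85246019] [241.6300951  261.21627242] [273.46191251 160.58511638] [274.0114562  173.16296359] [310.90587275 295.12874954]
[354.59371034 240.16769867 225.59007753]
```

```bash
python3 - <<'E'
from h import *
import cv2
from plant import readout
p=readout.get_state()['tcp_pos'];R=readout.get_state()['tool_rot']
x=np.load('pose.npy');th=x[2];Q=np.array([[np.cos(th),-np.sin(th)],[np.sin(th),np.cos(th)]])
T=lambda a,b,z:[*(Q@[a,b]+x[:2]),z]
w=cams.camera('wrist');s=cams.camera('side')
pts=dict(corner=T(-115,137,12),corner2=T(-115,-113,12),corner3=T(185,-113,12),stop=T(2,-55,62),knob=T(-65,0,107),drum=T(0,0,60),piv=T(-40,64,33))
for k,v in pts.items(): print(k,proj(w,v).round(1))
for d in (0,10,20,30,40): print(d,proj(w,p-R[:,0]*d).round(1),proj(s,p-R[:,0]*d).round(1))
im=s['pixels'][:,:,::-1]
cv2.imwrite('pics/s5.png',cv2.resize(im[60:200,210:350],(784,784)[:2],interpolation=cv2.INTER_CUBIC)[:600])
E
```

```text
corner [374.5 172.8]
corner2 [39.6 42.8]
corner3 [  9.8 367.9]
stop [ 41.9 249.4]
knob [ 89.7 206.6]
drum [130.1 272.5]
piv [249.  236.3]
0 [316.9 233.8] [265.2 169.2]
10 [317.1 240.1] [265.1 166.5]
20 [317.2 247.2] [264.9 163.8]
30 [317.3 255.1] [264.7 161.1]
40 [317.5 264.1] [264.6 158.3]
```

View pics/s5.png

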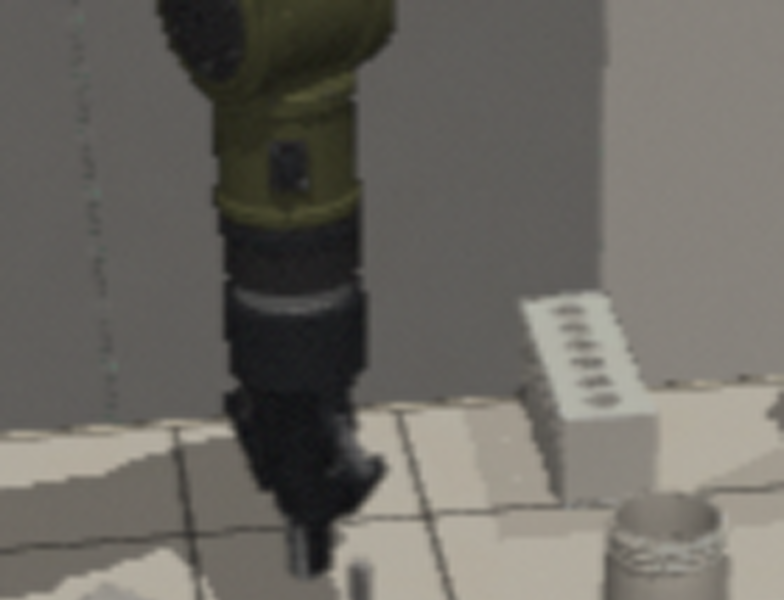

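The side view shows the tips near (265,163), about 20 mm higher than the reported TCP projects to (265,169), and the post has not moved. So the fingers passed over the post. I'll go back over it, go lower and push again.

```bash
python3 -m crank '[[0,0,0.6,0,0,0,0],[1.3,0.7,0,0,0,0,0],[1.3,0.7,0,0,0,0,0],[1.3,0.7,0,0,0,0,0],[1.3,0.7,0,0,0,0,0],[0,0,-1.2,0,0,0,0],[0,0,-1.2,0,0,0,0],[0,0,0,0,0,0,0]]'; python3 - <<'E'
from h import *
import cv2
for n in('wrist','side'):
    c=cams.camera(n);im=c['pixels'][:,:,::-1]
    if n=='side': im=cv2.resize(im[130:230,240:340],(600,600),interpolation=cv2.INTER_CUBIC)
    cv2.imwrite(f'pics/{n}6.png',im)
E
```

```text
time_s: 5.95
tcp_pos: [473.0, 306.1, 37.7]
tool_rot: [[0.006, -0.484, 0.875], [0.002, 0.875, 0.484], [-1.0, -0.001, 0.007]]
contact_force: [0.5, -0.5, -0.3]
width: 0.2
```

View pics/side6.png

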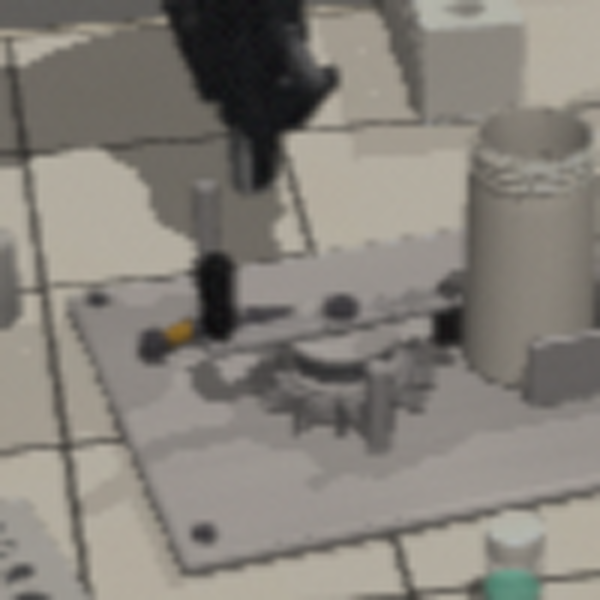

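View pics/wrist6.png

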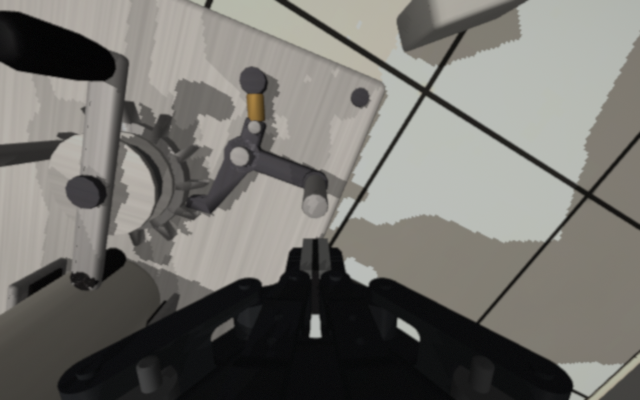

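The post (315,200 in the wrist view) is in line with the fingers, and the tips are now about 20 mm below its top. I'll push.

```bash
python3 -m crank '[[-0.5,-0.3,-0.6,0,0,0,0],[-0.6,-0.3,0,0,0,0,0],[-0.6,-0.3,0,0,0,0,0],[-0.5,-0.3,0,0,0,0,0],[-0.5,-0.3,0,0,0,0,0],[-0.5,-0.3,0,0,0,0,0],[-0.5,-0.3,0,0,0,0,0],[-0.5,-0.3,0,0,0,0,0]]'; python3 - <<'E'
from h import *
import cv2
for n in('wrist','side'):
    c=cams.camera(n);im=c['pixels'][:,:,::-1]
    if n=='side': im=cv2.resize(im[130:230,240:340],(600,600),interpolation=cv2.INTER_CUBIC)
    cv2.imwrite(f'pics/{n}7.png',im)
E
```

```text
time_s: 7.05
tcp_pos: [432.1, 283.0, 34.6]
tool_rot: [[0.015, -0.484, 0.875], [0.007, 0.875, 0.484], [-1.0, -0.001, 0.017]]
contact_force: [13.7, 7.8, -8.7]
width: 0.3
```

View pics/side7.png

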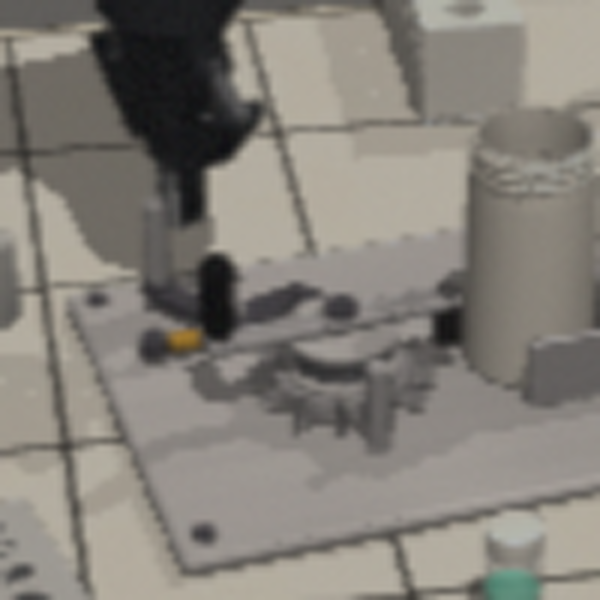

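View pics/wrist7.png

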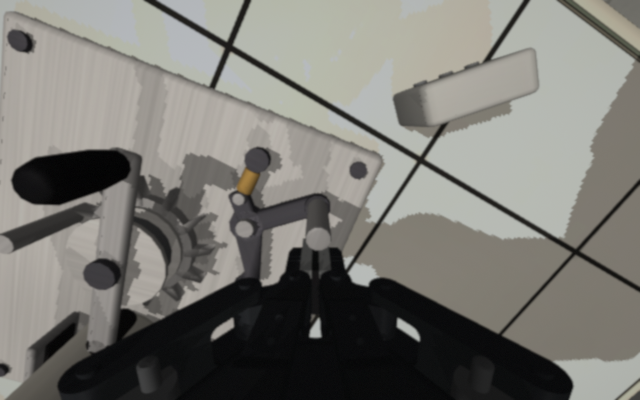

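The pawl is over: its arm now points the other way and the spring (247,183) is across. I'll back off the post and rise.

```bash
python3 -m crank '[[0.7,0.4,0,0,0,0,0],[0.9,0.5,0,0,0,0,0],[0.9,0.5,0,0,0,0,0],[0,0,3,0,0,0,0],[0,0,3,0,0,0,0],[0,0,3,0,0,0,0.5],[0,0,3,0,0,0,0.5],[0,0,0,0,0,0,0.5]]'; python3 - <<'E'
from h import *
import cv2
for n in('wrist','side'):
    c=cams.camera(n);im=c['pixels'][:,:,::-1]
    if n=='side': im=cv2.resize(im[100:230,230:360],(600,600),interpolation=cv2.INTER_CUBIC)
    cv2.imwrite(f'pics/{n}8.png',im)
E
```

```text
time_s: 8.15
tcp_pos: [459.0, 297.6, 156.8]
tool_rot: [[0.011, -0.484, 0.875], [0.005, 0.875, 0.484], [-1.0, -0.001, 0.012]]
contact_force: [0.1, 0.2, 0.6]
width: 42.6
```

View pics/side8.png

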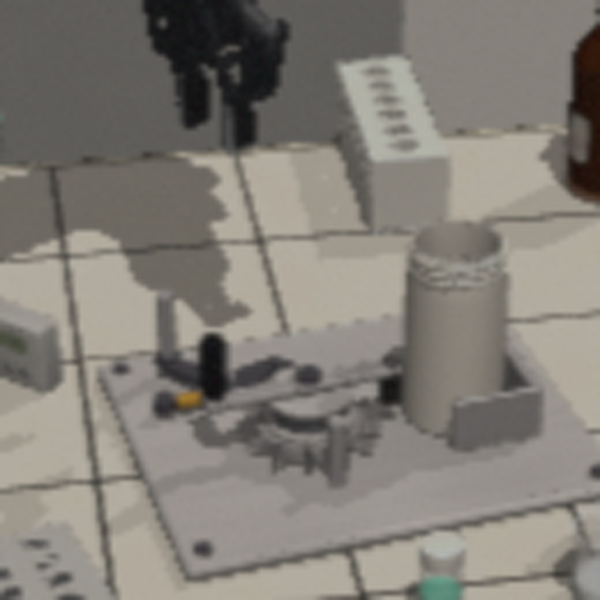

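View pics/wrist8.png

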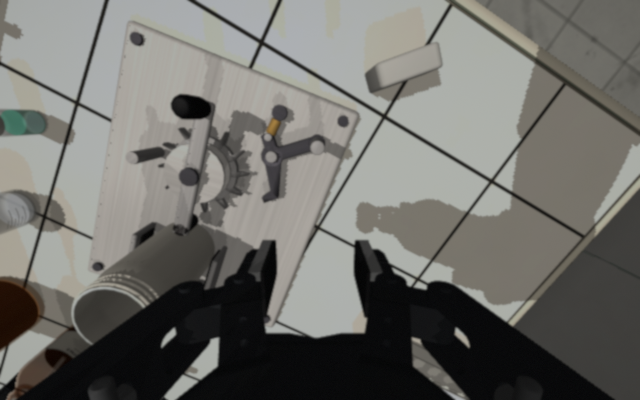

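Pawl is off and holding by itself; the post is at (318,147) in the wrist view. Next is the knob: move over it with the jaws along the tangent.

```bash
python3 -m crank '[[-0.6,-3.2,0,0,0,-0.09,0.5],[-0.6,-3.2,0,0,0,-0.09,0.5],[-0.6,-3.2,0,0,0,-0.09,0.5],[-0.5,-3.2,0,0,0,-0.09,0.5],[0,0,-2,0,0,0,0.5],[0,0,-2,0,0,0,0.5],[0,0,-1.8,0,0,0,0.5],[0,0,0,0,0,0,0.5]]'; python3 - <<'E'
from h import *
import cv2
for n in('wrist','side'):
    c=cams.camera(n);im=c['pixels'][:,:,::-1]
    if n=='side': im=cv2.resize(im[100:230,230:360],(600,600),interpolation=cv2.INTER_CUBIC)
    if n=='wrist':
        for z in (62,107): print(proj(c,[436,168.5,z]))
    cv2.imwrite(f'pics/{n}9.png',im)
E
```

```text
time_s: 9.25
tcp_pos: [426.2, 161.5, 83.6]
tool_rot: [[-0.01, -0.133, 0.991], [-0.007, 0.991, 0.133], [-1.0, -0.006, -0.011]]
contact_force: [-0.3, 0.6, 0.1]
width: 42.9
[323.91551489 235.82664786]
[325.8495647  265.74668523]
```

View pics/side9.png

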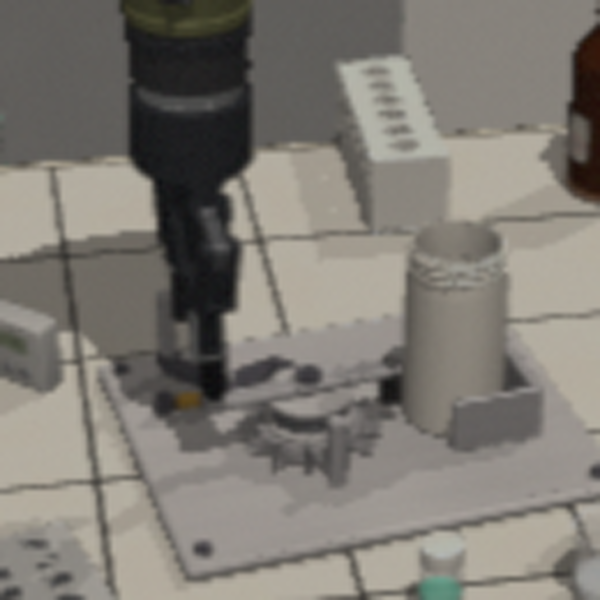

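View pics/wrist9.png

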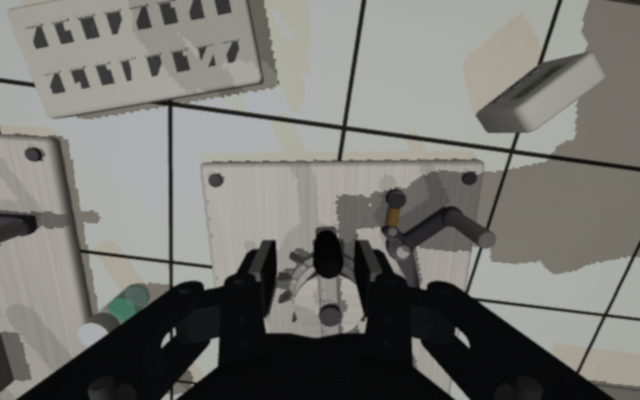

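The knob's top (326,262) is between the pads (268 to 362), about 5 mm off centre. I'll correct that and lower.

```bash
python3 -m crank '[[0.6,0.4,0,0,0,0,0.5],[0.3,0.2,-0.4,0,0,0,0.5],[0,0,-0.8,0,0,0,0.5],[0,0,-0.8,0,0,0,0.5],[0,0,-0.4,0,0,0,0.5],[0,0,0,0,0,0,0.5],[0,0,0,0,0,0,0.5],[0,0,0,0,0,0,0.5]]'; python3 - <<'E'
from h import *
import cv2
for n in('wrist','side'):
    c=cams.camera(n);im=c['pixels'][:,:,::-1]
    if n=='side': im=cv2.resize(im[100:230,230:360],(600,600),interpolation=cv2.INTER_CUBIC)
    cv2.imwrite(f'pics/{n}10.png',im)
E
```

```text
time_s: 10.35
tcp_pos: [438.5, 169.2, 61.0]
tool_rot: [[-0.005, -0.133, 0.991], [-0.005, 0.991, 0.133], [-1.0, -0.005, -0.005]]
contact_force: [0.1, 0.5, -0.4]
width: 42.8
```

View pics/side10.png

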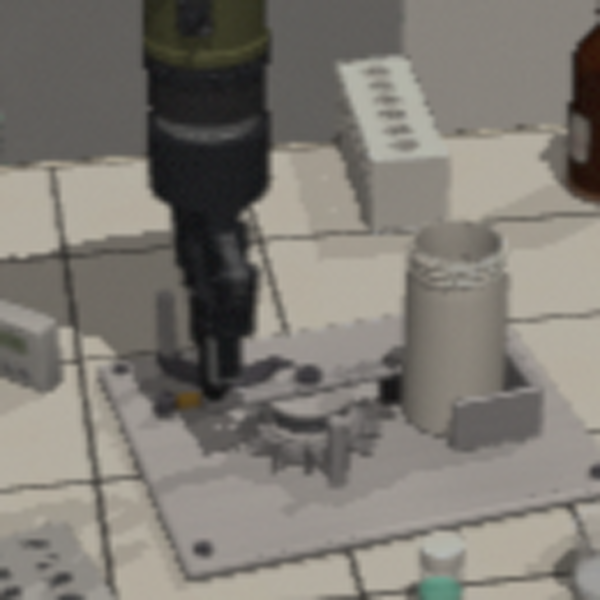

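View pics/wrist10.png

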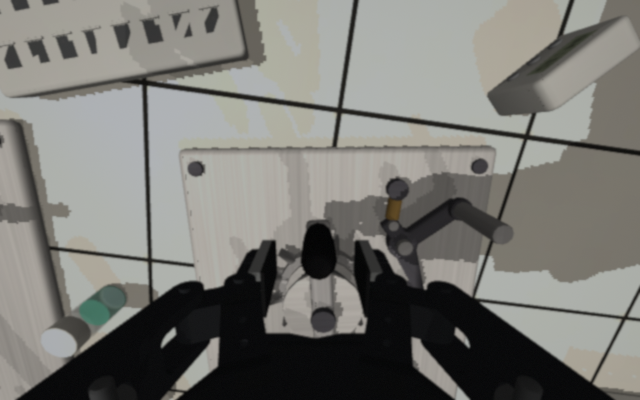

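The knob is centred at (318,250). I'll lower a little more and close.

```bash
python3 -m crank '[[-0.2,0,-0.5,0,0,0,0.5],[0,0,0,0,0,0,0.3],[0,0,0,0,0,0,0.1],[0,0,0,0,0,0,0],[0,0,0,0,0,0,0],[0,0,0,0,0,0,0],[0,0,0,0,0,0,0],[0,0,0,0,0,0,0]]'; python3 - <<'E'
from h import *
import cv2
for n in('wrist','side'):
    c=cams.camera(n);im=c['pixels'][:,:,::-1]
    if n=='side': im=cv2.resize(im[100:230,230:360],(600,600),interpolation=cv2.INTER_CUBIC)
    cv2.imwrite(f'pics/{n}11.png',im)
E
```

```text
time_s: 11.45
tcp_pos: [436.6, 169.6, 56.2]
tool_rot: [[-0.004, -0.134, 0.991], [-0.005, 0.991, 0.134], [-1.0, -0.004, -0.005]]
contact_force: [0.1, -0.6, 1.2]
width: 16.8
```

View pics/wrist11.png

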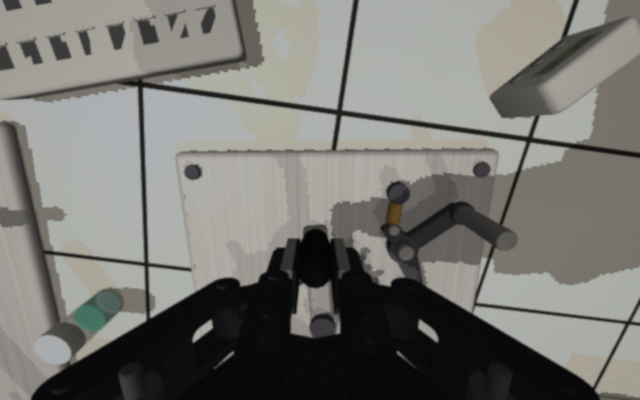

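Gripped (width 16.8 mm). I'll compute arc steps from the measured pose.

```bash
cat > arc.py <<'E'
import numpy as np
from plant import readout
s=readout.get_state();p=s['tcp_pos'];R=s['tool_rot']
c=np.array([500,179.7]);v=p[:2]-c;a=np.arctan2(v[1],v[0])%(2*np.pi)
d=a-np.pi-.1405
print('r',np.hypot(*v),'drum~',d,'tooly yaw vs tangent',np.degrees((np.arctan2(R[1,1],R[0,1])-(a-np.pi/2)+np.pi/2)%np.pi-np.pi/2),s['contact_force'],s['qpos'].round(1) if hasattr(s['qpos'],'round') else s['qpos'])
n=8;st=.085
for i in range(n):
    b=d+st*(i+1)
    q=lambda b:64.5*np.array([np.cos(b+np.pi+.1405),np.sin(b+np.pi+.1405)])
    print(round(b,2),((q(b)-q(b-st))/10).round(2))
E
python3 arc.py
```

```text
r 64.22506249354427 drum~ 0.0181082489871483 tooly yaw vs tangent -1.4169056172045762 [-0.07146011 -0.81568679  0.59455931] [ 21.3  11.  -32.6  46.7  -0.2  13.7]
0.1 [ 0.11 -0.54]
0.19 [ 0.15 -0.53]
0.27 [ 0.2  -0.51]
0.36 [ 0.24 -0.49]
0.44 [ 0.28 -0.47]
0.53 [ 0.32 -0.44]
0.61 [ 0.36 -0.42]
0.7 [ 0.39 -0.38]
```

```bash
python3 -m crank '[[0.11,-0.54,0,0,0,0.085,0],[0.15,-0.53,0,0,0,0.085,0],[0.2,-0.51,0,0,0,0.085,0],[0.24,-0.49,0,0,0,0.085,0],[0.28,-0.47,0,0,0,0.085,0],[0.32,-0.44,0,0,0,0.085,0],[0.36,-0.42,0,0,0,0.085,0],[0,0,0,0,0,0,0]]'; python3 arc.py; python3 - <<'E'
from h import *
import cv2
c=cams.camera('wrist');cv2.imwrite('pics/wrist12.png',c['pixels'][:,:,::-1])
E
```

```text
time_s: 12.55
tcp_pos: [455.9, 135.6, 56.3]
tool_rot: [[0.002, -0.678, 0.735], [-0.004, 0.735, 0.678], [-1.0, -0.004, -0.001]]
contact_force: [0.6, -1.3, 0.2]
width: 16.5
r 62.350062219296454 drum~ 0.6442542234071433 tooly yaw vs tangent -2.286338223448987 [ 0.5986706  -1.30039452  0.16034524] [ 16.7  11.4 -32.1  46.5  -0.2 -25.9]
0.73 [ 0.4  -0.37]
0.81 [ 0.43 -0.34]
0.9 [ 0.46 -0.3 ]
0.98 [ 0.48 -0.26]
1.07 [ 0.5  -0.22]
1.15 [ 0.52 -0.17]
1.24 [ 0.53 -0.13]
1.32 [ 0.54 -0.08]
```

View pics/wrist12.png

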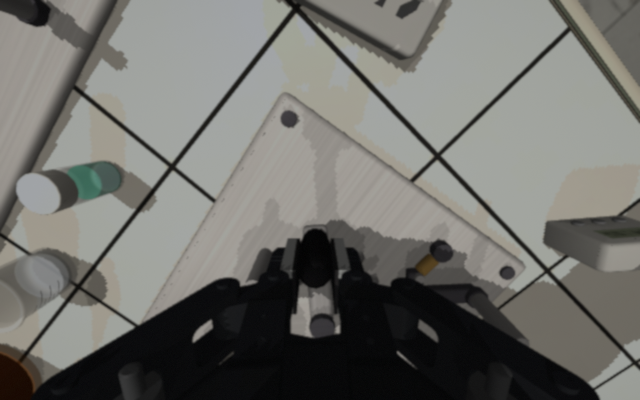

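The lever is turning with the grip and the forces are small (about 1 N). I'll do the second half.

```bash
python3 -m crank '[[0.38,-0.4,0,0,0,0.085,0],[0.42,-0.37,0,0,0,0.085,0],[0.45,-0.32,0,0,0,0.085,0],[0.48,-0.26,0,0,0,0.085,0],[0.5,-0.22,0,0,0,0.085,0],[0.52,-0.17,0,0,0,0.085,0],[0.26,-0.06,0,0,0,0.04,0],[0,0,0,0,0,0,0]]'; python3 arc.py
```

```text
time_s: 13.6
tcp_pos: [487.2, 119.5, 56.3]
tool_rot: [[0.004, -0.963, 0.269], [0.0, 0.269, 0.963], [-1.0, -0.004, 0.001]]
contact_force: [1.8, -1.0, -0.5]
width: 16.7
r 61.588964122339185 drum~ 1.2201848377107265 tooly yaw vs tangent -3.551315761688743 [ 1.76958046 -0.96136202 -0.54603135] [ 13.8  13.8 -28.9  47.   -0.1 -60.6]
1.31 [ 0.54 -0.09]
1.39 [ 0.55 -0.05]
1.48 [0.55 0.  ]
1.56 [0.55 0.05]
1.65 [0.54 0.09]
1.73 [0.53 0.14]
1.82 [0.52 0.18]
1.9 [0.5  0.23]
```

```bash
python3 -m crank '[[0.3,-0.07,0,0,0,0.04,0],[0.3,-0.05,0,0,0,0.04,0],[0,0,0,0,0,0,0],[0,0,0,0,0,0,0],[0,0,0,0,0,0,0],[0,0,0,0,0,0,0],[0,0,0,0,0,0,0],[0,0,0,0,0,0,0]]'; python3 arc.py|head -1;  python3 - <<'E'
from h import *
import cv2
for n in('wrist','side'):
    c=cams.camera(n);im=c['pixels'][:,:,::-1]
    if n=='side': im=cv2.resize(im[100:230,230:360],(600,600),interpolation=cv2.INTER_CUBIC)
    cv2.imwrite(f'pics/{n}13.png',im)
E
```

```text
time_s: 14.6
tcp_pos: [492.3, 118.6, 56.3]
tool_rot: [[0.004, -0.981, 0.196], [-0.0, 0.196, 0.981], [-1.0, -0.004, 0.001]]
contact_force: [0.7, -1.5, -0.9]
width: 16.6
r 61.61057918280429 drum~ 1.3042612263657898 tooly yaw vs tangent -4.082909129893779 [ 0.70070594 -1.50903376 -0.9363435 ] [ 13.6  14.3 -28.3  47.2  -0.1 -65.1]
```

View pics/side13.png

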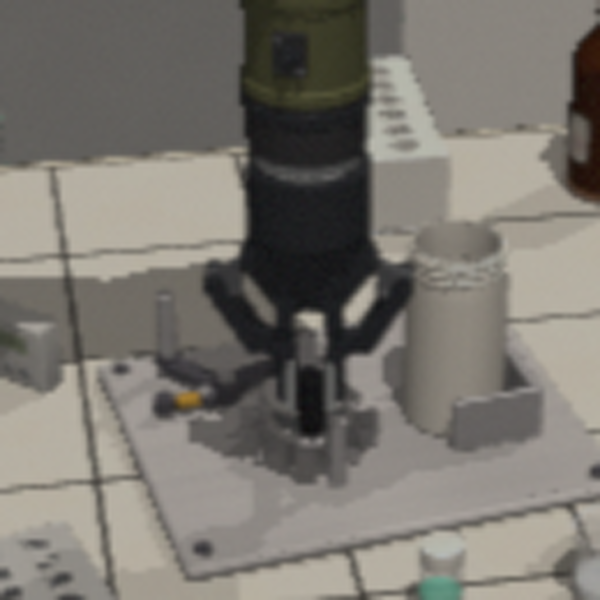

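The lever is close to the stop post, but no stop force yet. I'll nudge on.

```bash
python3 -m crank '[[0.2,-0.02,0,0,0,0.03,0],[0.2,-0.02,0,0,0,0.03,0],[0,0,0,0,0,0,0],[0,0,0,0,0,0,0],[0.2,0,0,0,0,0,0],[0,0,0,0,0,0,0],[0,0,0,0,0,0,0],[0,0,0,0,0,0,0]]'; python3 arc.py|head -1
```

```text
time_s: 15.7
tcp_pos: [492.1, 119.3, 56.2]
tool_rot: [[-0.007, -0.991, 0.131], [0.004, 0.131, 0.991], [-1.0, 0.008, 0.003]]
contact_force: [-2.3, 0.3, 3.0]
width: 16.7
r 60.946353182861465 drum~ 1.2996614256634669 tooly yaw vs tangent -0.05629011902481209 [-2.34699365  0.28455893  2.99738569] [ 13.4  14.8 -27.7  47.9   0.3 -69. ]
```

It has reached the stop: 6 mm more was commanded and the tool stayed at x=492 with a −2.3 N reaction. I'll release and rise straight up.

```bash
python3 -m crank '[[0,0,0,0,0,0,0.15],[0,0,0,0,0,0,0.3],[0,0,0,0,0,0,0.4],[0,0,0,0,0,0,0.4],[0,0,1,0,0,0,0.4],[0,0,2.5,0,0,0,0.4],[0,0,4,0,0,0,0.4],[0,0,4,0,0,0,0.4]]'; python3 -m crank '[[-2,-1,2,0,0,0,0.4],[-3,-1,2,0,0,0,0.4],[-3,0,2,0,0,0,0.4],[-2,0,0,0,0,0,0.4],[0,0,0,0,0,0,0.4],[0,0,0,0,0,0,0.4],[0,0,0,0,0,0,0.4],[0,0,0,0,0,0,0.4]]';  python3 - <<'E'
from h import *
import cv2
for n in('wrist','side','top'):
    c=cams.camera(n);im=c['pixels'][:,:,::-1]
    if n=='side': im=cv2.resize(im[100:250,230:430],(800,600),interpolation=cv2.INTER_CUBIC)
    if n=='top': im=cv2.resize(im[160:290,215:455],(800,433),interpolation=cv2.INTER_CUBIC)
    cv2.imwrite(f'pics/{n}14.png',im)
E
```

```text
time_s: 16.7
tcp_pos: [489.9, 118.7, 172.8]
tool_rot: [[-0.012, -0.991, 0.132], [0.002, 0.132, 0.991], [-1.0, 0.013, 0.001]]
contact_force: [0.1, 0.5, 0.0]
width: 34.0
time_s: 17.7
tcp_pos: [392.4, 98.9, 242.7]
tool_rot: [[0.001, -0.991, 0.132], [0.005, 0.132, 0.991], [-1.0, -0.0, 0.005]]
contact_force: [-0.3, -0.6, -0.5]
width: 34.5
```

View pics/side14.png

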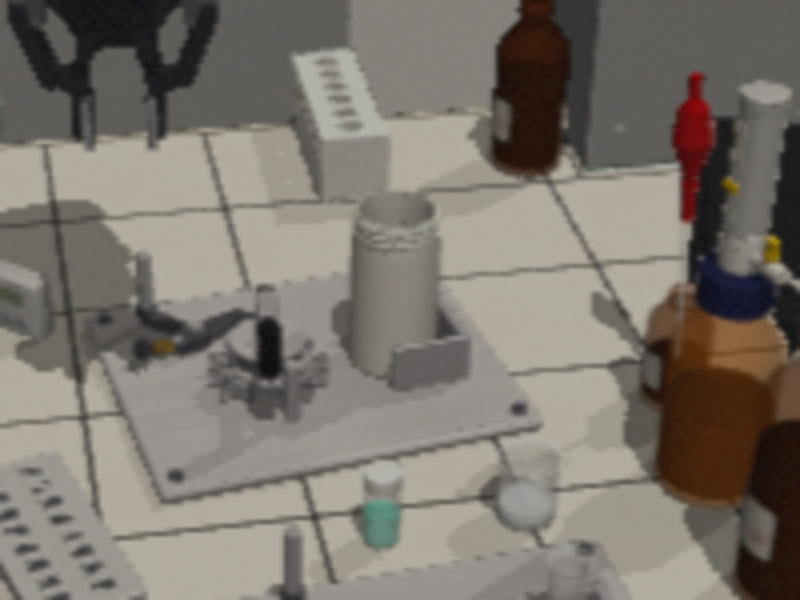

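View pics/wrist14.png

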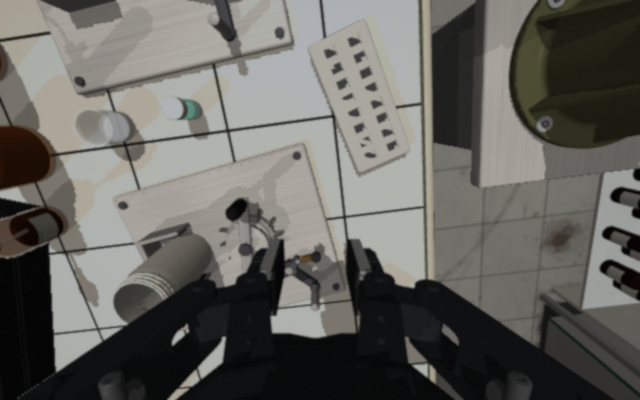

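View pics/top14.png

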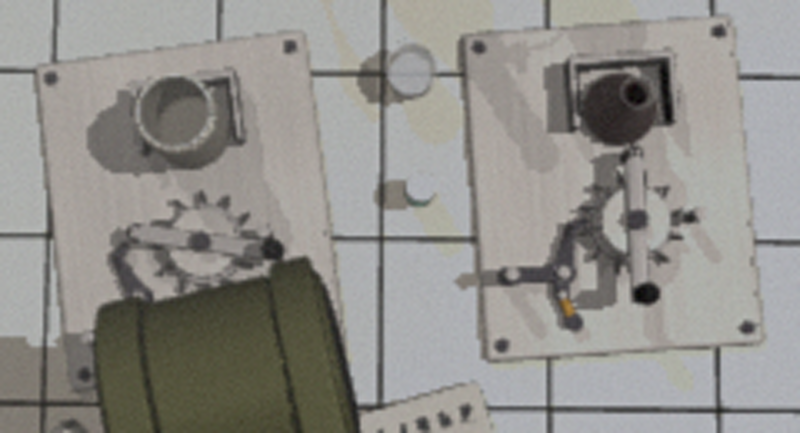

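Jar upright, flask clamp unchanged, pawl off. A quick check of the drum angle and jar position from the top view.

```bash
python3 - <<'E'
from h import *
c=cams.camera('top');P=lambda u,v,z:at(c,215+u*.3,160+v*.3,z)
k=P(272,247,107);d=P(200,241,60);print(k,d)
f=P(135,235,60)
for ctr in ([500,179.7],d[:2]):
    v=k[:2]-ctr;print(np.arctan2(v[1],v[0])%(2*np.pi)-np.pi-.1405)
print('lever', np.arctan2(*(f-d)[[1,0]])-.1405)
print(P(175,113,134), at(c,180+246/2.8,120+206/2.8,134))
E
```

```text
[492.91365718 115.05636217 107.        ] [500.37298338 180.66191689  60.        ]
1.3211106331738212
1.31708290230928
lever 1.3477449639731613
[601.91264557 195.82065266 134.        ] [602.84062957 194.85151814 134.        ]
```

```bash
python3 -c "
from plant import order;print(order.hand_in())"
```

```text
the job is handed in; nothing more can be done
None
```

The jar clamp is open and the job is handed in at about 18 s. No verdict is reported.

**What I did**
- **Pawl:** I pushed the jar clamp's post over with the shut fingers, and the pawl stayed off after I backed away. The first push passed over the post without moving it, because the fingertips sat about 20 mm higher than the reported TCP suggested. I repeated the push about 23 mm lower. It ended against the pawl's end stop at about 18 N.
- **Drum:** I gripped the knob and eased it round over about 4 s, at about 0.7 rad/s or less. It then met the stop post: 6 mm more was commanded and the tool did not advance. I let go and withdrew.

**Last checks**
- **Drum angle:** about 1.30 rad from the tool pose at the stop. The images after release gave 1.32 rad from the knob and 1.35 rad from the lever, which is slightly past the stop and within my pixel-reading error.
- **Pawl:** seen off in the side and wrist views. I did not measure its angle.
- **Jar:** upright, within about 2 mm of where it started.
- **Flask clamp:** looks unchanged in the top view.
- **Gripper:** clear of everything.

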